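# Press a glued heel

### The job

A new heel has just been glued onto the upturned shoe. With a fingertip, push the press's swing arm round until its round pad is centred above the heel, then press the knob on top of the plunger down with the fingertips until the pad bears firmly on the heel, and finish while still holding it down. Leave the shoe on its stand and the other things on the counter where they are.

Things in the scene. Friction and masses are not known exactly. Their poses are not given: they have to be found in the camera images.
- post_axis (a point): Point on the vertical pivot axis of the bolted-down heel press, 196 mm above the counter, at mid height of its swing arm. Grey base plate 120 x 120 mm, steel post 32 mm thick; the arm's round hub on top of it is 52 mm across, and its pivot cap ends 220 mm above the counter.
- swing_arm (a joint): Angle of the swing arm about the post, rad, growing counter-clockwise seen from above; range -0.9 to 1.3. At 0 the arm points along the -x axis of post_axis. It starts at 0.5 to 1.0, so it must be pushed clockwise from above (to smaller values) to reach the heel. The pivot is stiff (0.45 N m, about 4 N at mid arm); the arm stays where it is left.
- mid_arm (a point): Point on the swing arm's centre line, 115 mm out from the pivot axis; its -x axis points outward along the arm. The arm is a level grey bar 24 mm wide, 185 to 207 mm above the counter, with plain upright sides, bare from 26 to 190 mm out. At its end, 210 mm out, a round housing (40 mm across, 180 to 214 mm above the counter) carries the plunger.
- plunger: Upright sprung plunger in the end of the swing arm: steel stem with a round black knob on top, carrying the pad below. Its origin is on the plunger axis, 210 mm from the pivot axis. It moves straight down 32 mm to a stop and springs back when let go.
- knob_top (a point): Centre of the flat top of the plunger's round black knob (40 mm across, 14 mm thick), 262 mm above the counter when up. Pushing down takes 1 N at first and 5.5 N after 22 mm, where the pad meets the heel; further down a second spring between knob and pad loads the pad; at the stop, 32 mm down, it takes about 17 N and the pad bears with about 10 N.
- pad: Round black rubber pad under the plunger, 36 mm across and 8 mm thick; origin at the centre of its underside.
- pad_face (a point): Centre of the pad's underside, on the plunger axis, 165 mm above the counter when the plunger is up.
- shoe: A black low shoe held upside down on an iron last stand (one loose piece, about 3.2 kg, round foot 150 mm across). Origin on the counter straight below the middle of the heel; x points to the toe (about 215 mm away), z up. The sole faces up, 118 mm above the counter; the heel rises from it.
- heel_top (a point): Middle of the new heel's flat top, 143 mm above the counter. The heel is a black D-shaped block, about 58 mm long and 60 mm wide, 25 mm high. It lies 205 to 215 mm from the pivot axis, so the pad can be brought over it by swinging the arm alone.
- tin: Closed metal glue tin, 96 mm across, 120 mm tall, loose; origin at the centre of its underside. Leave it.
- pot: White square glue pot, 74 x 74 mm, 135 mm tall with its blue stopper, loose; origin at the centre of its underside. Leave it.
- lid: Flat metal lid, 90 mm across, 7 mm thick, lying loose; origin at the centre of its underside. Leave it.
- brush: Glue brush, 180 mm long, lying loose; origin under its middle, x along it. Leave it.

How it is judged (in metres and radians):
On the way, in this order (a step that is already met when the one before it is completed fails the run):
1. the pad is brought over the heel, still clear of it (horizontal distance between pad_face and heel_top below 0.015 m and contact force between pad and shoe below 0.5 N), for 0.2 s.
2. the pad bears on the heel (horizontal distance between pad_face and heel_top below 0.015 m and contact force between pad and shoe above 3 N), for 0.2 s.
At the end, for the whole second after the job is handed in: The pad is within 15 mm (seen from above) of the middle of the heel and bears on it with more than 3 N, held down by the fingers pressing on the plunger; the shoe has moved less than 15 mm and the other things less than 20 mm (all of step 2 and contact force between the fingers and plunger above 4 N and distance of shoe from where it was at the start of the episode below 0.015 m and angle between shoe's own z axis and vertical below 0.1 rad and distance of each of tin, pot, lid, brush from where it was at the start of the episode below 0.02 m); the arm keeps its last pose, push and grip.
It fails at once if the pad is pressed on the shoe off the heel's middle (more than 20 mm away) (contact force between pad and shoe above 1 N and horizontal distance between pad_face and heel_top above 0.02 m).
It fails at once if the shoe and its stand are shoved, tipped or lifted (distance of shoe from where it was at the start of the episode above 0.015 m or angle between shoe's own z axis and vertical above 0.15 rad).
It fails at once if the tin, pot, lid or brush is moved or lifted (distance of any of tin, pot, lid, brush from where it was at the start of the episode above 0.02 m).
It also fails if it takes over 42 s, if anything falls off the work surface, if the arm or the gripper's body presses on something with over 40 N, if the wrist force passes 120 N, or if a joint passes its speed limit or range.

### The arm

A 6-joint arm with a two-finger parallel gripper is mounted at the origin on the work surface. World frame = base frame: x ahead of the robot, y to its left, z up, the work surface at z = 0. Lengths are in mm, angles in degrees, forces in N, time in s.
With the tool pointing down it reaches from about 350 to 850 mm from the base axis. Payload 8.1 kg.
Tool frame: the origin (TCP) lies midway between the tips of the shut fingers; the grasp point (between the pads) lies 19 mm behind it; z points along the fingers, y is the line along which they close (so a half turn about z gives the same grasp; the last joint's range is limited). The gripper opens to 85 mm and grips with 20 to 120 N. Pads are 22 mm wide; open, the fingers measure 114 mm over their backs; the gripper's body (76 mm by 85 mm) begins 54 mm behind the grasp point. The pads swing forward as they close: fully open they stand 13 mm farther back than shut.
Start: joints at [-77.544, 7.471, 85.268, -0, 87.261, -4.893], TCP at [178.937, -572.701, 231.292] pointing down, gripper open.
Joint ranges: [-169.43, 169.43], [-51.17, 129.36], [1.28, 143.12], [-76.62, 256.62], [0, 156.53], [-152.29, 152.29]. Speed limits (degrees/s): [136.94, 136.94, 159.86, 180, 180, 180].

### API

Orientations are given as [roll, pitch, yaw] about the fixed x, y, z axes, in that order (R = Rz(yaw) Ry(pitch) Rx(roll)).
In Python, from bench import sense, snapshot, order, finder gives the robot as it stands.
- The arm moves only by the tool send_rows, never from a script. Its argument "steps" is a list of rows, each a list of 2 entries, a list of its own where there are three numbers: the shift along the world's x, y, z in units of 30 mm (1.0 is 30 mm), then the turn, a rotation vector about the world's x, y, z in rad. In form: [[[dx, dy, dz], [wx, wy, wz]], ...]. A call has 1 to 10 rows; each row is the pose to reach, as a shift and turn from the pose commanded when the call began; what a row does not reach only later rows make up. A row lasts 1/8 s, in which the tool goes at most 62.5 mm and 10.7 degrees, less where a joint would pass 70% of its speed; a pose out of reach is approached as far as the arm can. A call with a gripper value outside its range is refused whole. "fingers" is the closure, from 0 (fully open) to 1 (shut), set as the call begins (left out, the last holds). The fingers move at their own pace and stop on an object; "squeeze" is the grip in N (left out, the last holds). Time passes only in rows, so rows that repeat a pose let the fingers close. It gives the time, the measured TCP pose, the force, the opening and the grip force at its end, in the units of the state.
- sense(): the state, without advancing time (a new reading comes with each control period).
- snapshot(name): name is "scene" or "top"; returns a dict with "img" (400x640x3 uint8, red, green, blue), "K" (3x3 intrinsics, pixels), "pose" (4x4, takes a point from camera to world coordinates). Camera axes: x right, y up, looking along -z (the intrinsics and any distortion apply to the point x, -y, -z); pixel columns grow to the right and rows downward; lengths in mm; the calibration is good to about 2 mm. A picture is of the moment at which its call begins. There is no depth.
- order.hand_in(): hands the job in; it is judged then, once.
Trained networks look in the newest picture that a camera, given by its name, has taken for a name from the list of things; names that differ only in an ending like _2 or _b are one class to them, and where a whole thing is asked for, a point or a joint stands for the part that bears it (a point fixed in the world has none). Each returns a list of dicts, best first, with "confidence" (0 to 1); they miss things now and then, are a little off and sometimes report something else, mostly with a low value. They report only what shows in the picture. A call takes as long as a camera call.
- finder.find_in(label, camera): "box" ([left, top, width, height] as shares, 0 to 1, of the picture: columns of its width, rows of its height, round what is visible of it).
- finder.trace(label, camera): "mask" (400x640 bool, what is visible of it) and "box" ([left, top, width, height] as shares, 0 to 1, of the picture: columns of its width, rows of its height, round what is visible of it).
- finder.pinpoint(label, camera): "at" ([column, row] as shares, 0 to 1, of the picture: columns of its width, rows of its height: a listed point, or the origin of a listed thing).
The state is a dict: "time": time; "joint_pos": joint angles; "qd": joint speeds; "joint_efforts": joint torques, N m; "tool_pos": TCP position; "tcp_rot": TCP orientation; "ft_force": force on the tool from outside, world axes, zero at the start; "wrist_torque": the same for the moment, N m; "finger_gap": finger opening in mm; "grip_force": force on a finger pad.
Only numpy, scipy, OpenCV 4.12 (cv2) and the standard library are available. Lean on these libraries where they do the work, as an engineer would, in place of code of your own. Each camera call takes 0.05 s, during which the arm holds its last target. There are 200 camera calls.

## Working session

There is one attempt and no reset: what is moved stays moved. The work goes in short steps, Python scripts to look and compute and a tool call to move; the robot and the scene stay as the last step left them, time stands still between calls to the robot, and variables do not carry over. Pictures are saved under pics/ and viewed, at most 10 in all, crops included, and the job is handed in when it is done.

Besides the shell and the picture viewer there is one more tool, called after ">>>" as name([rows], argument=value, ...), one row to a line, values as JSON. send_rows: Moves the arm, as the interface text tells. Its arguments: {"type":"object","properties":{"steps":{"type":"array"},"fingers":{"type":"number"},"squeeze":{"type":"number"}},"required":["steps"]}

```bash
mkdir -p pics
cat > h.py <<'E'
import numpy as np, cv2
from bench import sense, snapshot, order, finder
def ray(s,at):
    u,v=at[0]*640,at[1]*400
    d=np.linalg.inv(s["K"])@[u,v,1]; d=np.array([d[0],-d[1],-d[2]])
    P=np.array(s["pose"]); return P[:3,3],P[:3,:3]@d
def onz(s,at,z):
    o,d=ray(s,at); return o+d*(z-o[2])/d[2]
Z=dict(post_axis=196,mid_arm=196,knob_top=262,pad_face=165,heel_top=143,shoe=0,tin=0,pot=0,lid=0,brush=0)
E
python3 - <<'E'
from h import *
for c in("scene","top"):
    s=snapshot(c); cv2.imwrite(f"pics/{c}0.png",s["img"][:,:,::-1])
    print(c,np.round(np.array(s["pose"]),2).tolist(),[k for k in s])
    for k,z in Z.items():
        for r in finder.pinpoint(k,c)[:2]:
            print(k,round(r["confidence"],2),np.round(np.array(r["at"])*[640,400]),np.round(onz(s,r["at"],z)[:2]))
print(sense())
E
```

```text
scene [[0.8, -0.49, 0.35, 983.63], [0.6, 0.66, -0.45, -503.04], [-0.01, 0.57, 0.82, 1153.47], [0.0, 0.0, 0.0, 1.0]] ['img', 'K', 'pose']
post_axis 0.59 [322. 252.] [663. -82.]
mid_arm 0.76 [268. 251.] [ 571. -149.]
knob_top 0.71 [213. 239.] [ 495. -217.]
knob_top 0.33 [266. 236.] [ 575. -150.]
pad_face 0.75 [226. 260.] [ 498. -208.]
pad_face 0.6 [224. 263.] [ 502. -216.]
heel_top 0.65 [263. 204.] [459. -40.]
shoe 0.62 [270. 237.] [464. -42.]
tin 0.91 [367. 226.] [646. 134.]
tin 0.72 [320. 251.] [592.   3.]
pot 0.6 [187. 290.] [ 400. -275.]
pot 0.24 [367. 228.] [652. 130.]
lid 0.59 [216. 339.] [ 538. -321.]
brush 0.81 [282. 318.] [ 629. -193.]
top [[0.02, 0.98, -0.19, 357.98], [-1.0, 0.02, -0.01, 8.32], [-0.01, 0.19, 0.98, 1304.37], [0.0, 0.0, 0.0, 1.0]] ['img', 'K', 'pose']
post_axis 0.82 [362. 163.] [661. -75.]
mid_arm 0.57 [390. 197.] [ 568. -153.]
knob_top 0.67 [418. 219.] [ 498. -214.]
pad_face 0.53 [343. 239.] [452. -26.]
heel_top 0.67 [349. 240.] [451. -45.]
shoe 0.72 [348. 242.] [455. -47.]
tin 0.72 [297. 181.] [650. 122.]
pot 0.92 [422. 266.] [ 386. -281.]
lid 0.78 [436. 223.] [ 523. -329.]
brush 0.62 [401. 191.] [ 623. -216.]
brush 0.51 [298. 179.] [656. 117.]
{'time': 1.1, 'joint_pos': array([-7.75421975e+01,  7.46981263e+00,  8.52671928e+01, -1.31030958e-04,
        8.72607292e+01, -4.89430491e+00]), 'qd': array([ 0.03495806, -0.03242884,  0.10813101,  0.00713913,  0.02108281,
        0.05215956]), 'joint_efforts': array([ 1.15399827e-03, -5.69331729e+01, -5.00867987e+01, -1.29488276e-04,
        1.04908904e-03, -1.23434310e-05]), 'tool_pos': array([ 178.95703786, -572.70560026,  231.31217145]), 'tcp_rot': array([1.79997754e+02, 3.23684659e-04, 1.73521136e+01]), 'ft_force': array([-0.34377887, -0.37901441, -0.16038723]), 'wrist_torque': array([0.04769896, 0.00338329, 0.00206883]), 'grip_force': 0.0, 'finger_gap': 85.68219314180253}
```

View pics/scene0.png

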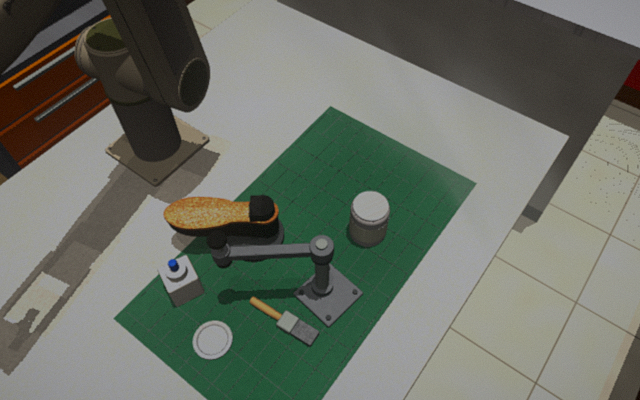

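View pics/top0.png

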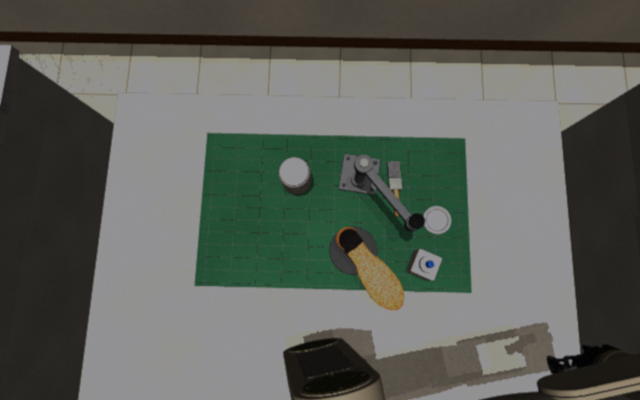

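The pictures show the post at (362,163) and the knob at (418,219) in the top view, with the heel at (349,240), the pot at (425,265) and the lid at (437,220). The networks agree in both cameras. That puts the post at about (662,-79) and the heel at about (456,-43). The arm points at about 220° and has to reach about 170°. I'll approach the +x/-y side of the bar from above.

>>> send_rows([
  [[1,1,1.5],[0,0,0.05]],
  [[2.5,2.3,3.3],[0,0,0.1]],
  [[4,3.6,3.3],[0,0,0.15]],
  [[5.5,5,3.3],[0,0,0.2]],
  [[7,6.4,3.3],[0,0,0.25]],
  [[8.5,7.7,3.3],[0,0,0.3]],
  [[10,9.1,3.3],[0,0,0.35]],
  [[11.5,10.5,3.3],[0,0,0.39]],
  [[12.7,11.6,3.3],[0,0,0.39]],
  [[13.5,12.3,3.3],[0,0,0.39]],
], fingers=1, squeeze=40)

```text
time: 2.35
tool_pos: [585.5, -201.3, 330.1]
tcp_rot: [-180.0, -0.0, 39.8]
ft_force: [-0.6, -0.1, 0.3]
finger_gap: 0.3
grip_force: 0.0
```

Run:
```python
from h import *
for c in("scene","top"):
    s=snapshot(c); cv2.imwrite(f"pics/{c}1.png",s["img"][:,:,::-1])
    for k in("post_axis","mid_arm","knob_top","heel_top"):
        for r in finder.pinpoint(k,c)[:1]:
            print(k,round(r["confidence"],2),np.round(np.array(r["at"])*[640,400]),np.round(onz(s,r["at"],Z[k])[:2]))
s=sense();print(s["tool_pos"],s["tcp_rot"],s["finger_gap"])
```

```text
post_axis 0.9 [319. 248.] [652. -79.]
mid_arm 0.61 [265. 250.] [ 564. -150.]
knob_top 0.55 [216. 236.] [ 494. -208.]
heel_top 0.93 [265. 200.] [454. -29.]
post_axis 0.78 [362. 167.] [650. -77.]
mid_arm 0.91 [391. 196.] [ 569. -155.]
knob_top 0.62 [400. 187.] [ 581. -169.]
heel_top 0.76 [350. 237.] [458. -48.]
[ 583.39532139 -204.61733603  330.57519608] [ 1.79978498e+02 -4.66111205e-03  3.96120136e+01] 0.2304208604299642
```

View pics/scene1.png

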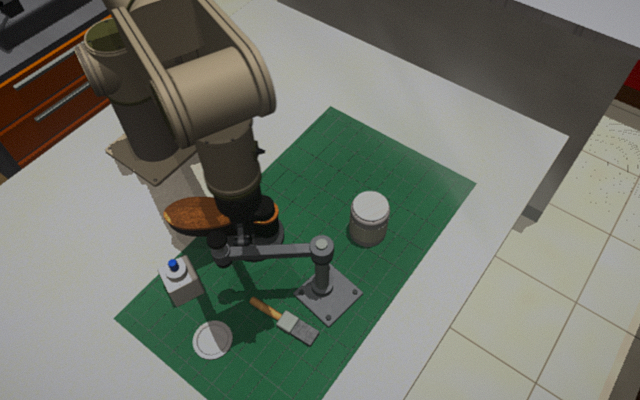

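The gripper is beside the arm, about 50 mm off its centre line. Next I descend to tip height z≈190, a little closer to the pivot.

>>> send_rows([
  [[0.3,0.25,-1.2],[0,0,0]],
  [[0.3,0.25,-2.7],[0,0,0]],
  [[0.3,0.25,-4],[0,0,0]],
  [[0.3,0.25,-4.65],[0,0,0]],
  [[0.3,0.25,-4.65],[0,0,0]],
])

```text
time: 3.48
tool_pos: [592.0, -196.2, 189.6]
tcp_rot: [-179.9, 0.1, 39.7]
ft_force: [0.4, -0.3, 0.4]
finger_gap: 0.0
grip_force: 0.0
```

Run:
```python
from h import *
s=sense();print(s["tool_pos"],s["tcp_rot"],s["ft_force"])
# plan: arm centre, tip radius r, perpendicular offset p; angles th
C=np.array([656.5,-78]);t0=s["tool_pos"][:2]
for p,th in[(38,220),(28,220)]+[(26.5,t) for t in range(215,165,-5)]+[(26.5,170)]:
    a=np.radians(th);u=np.array([np.cos(a),np.sin(a)]);n=np.array([-u[1],u[0]])
    print(p,th,np.round((C+126*u+p*n-t0)/30,2),round(np.radians(th-220),2))
```

```text
[ 591.98118474 -196.18518026  189.57991026] [-1.79863377e+02  6.78543996e-02  3.96647902e+01] [ 0.42433968 -0.25239032  0.44420225]
38 220 [-0.25  0.27] 0.0
28 220 [-0.47  0.52] 0.0
26.5 215 [-0.78  0.81] -0.09
26.5 210 [-1.05  1.07] -0.17
26.5 205 [-1.28  1.36] -0.26
26.5 200 [-1.49  1.67] -0.35
26.5 195 [-1.68  2.  ] -0.44
26.5 190 [-1.83  2.34] -0.52
26.5 185 [-1.96  2.69] -0.61
26.5 180 [-2.05  3.06] -0.7
26.5 175 [-2.11  3.43] -0.79
26.5 170 [-2.14  3.8 ] -0.87
26.5 170 [-2.14  3.8 ] -0.87
```

>>> send_rows([
  [[-0.25,0.27,0],[0,0,0]],
  [[-0.47,0.52,0],[0,0,0]],
  [[-0.63,0.67,0],[0,0,-0.04]],
  [[-0.78,0.81,0],[0,0,-0.09]],
  [[-0.92,0.94,0],[0,0,-0.13]],
  [[-1.05,1.07,0],[0,0,-0.17]],
  [[-1.17,1.21,0],[0,0,-0.22]],
  [[-1.28,1.36,0],[0,0,-0.26]],
  [[-1.49,1.67,0],[0,0,-0.35]],
  [[-1.68,2.0,0],[0,0,-0.44]],
])

```text
time: 4.72
tool_pos: [543.2, -136.7, 192.8]
tcp_rot: [179.8, -0.2, 14.3]
ft_force: [2.6, -4.0, 0.2]
finger_gap: 0.1
grip_force: 2.3
```

Run:
```python
from h import *
for c in("scene","top"):
    s=snapshot(c); cv2.imwrite(f"pics/{c}2.png",s["img"][:,:,::-1])
    for k in("post_axis","mid_arm","knob_top","pad_face","heel_top"):
        for r in finder.pinpoint(k,c)[:1]:
            print(k,round(r["confidence"],2),np.round(np.array(r["at"])*[640,400]),np.round(onz(s,r["at"],Z[k])[:2]))
s=sense();print(s["tool_pos"],s["tcp_rot"],s["ft_force"])
```

```text
post_axis 0.78 [322. 249.] [660. -77.]
mid_arm 0.57 [268. 233.] [ 543. -116.]
knob_top 0.57 [225. 202.] [ 452. -137.]
pad_face 0.4 [234. 227.] [ 456. -135.]
heel_top 0.9 [265. 202.] [458. -34.]
post_axis 0.67 [361. 168.] [646. -72.]
mid_arm 0.82 [375. 204.] [ 546. -113.]
knob_top 0.55 [387. 235.] [ 455. -136.]
heel_top 0.91 [351. 240.] [451. -49.]
[ 542.52229912 -136.31969055  190.65331759] [-1.79992323e+02  1.39035158e-02  1.44946839e+01] [0.02275572 0.96414508 0.43470005]
```

View pics/scene2.png

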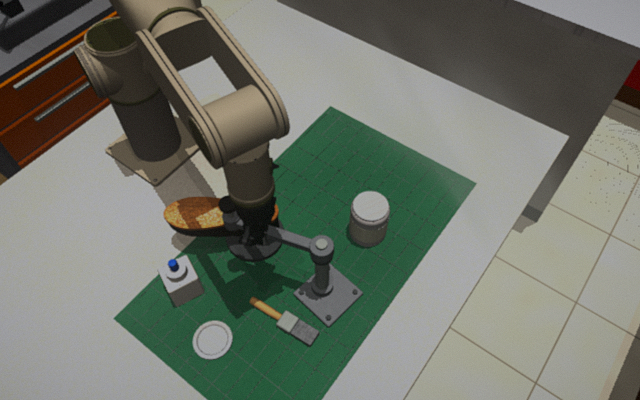

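The push works: the arm is now at about 196°. I continue to about 174° and then measure.

>>> send_rows([
  [[-0.08,0.17,0],[0,0,-0.04]],
  [[-0.15,0.34,0],[0,0,-0.09]],
  [[-0.22,0.51,0],[0,0,-0.13]],
  [[-0.28,0.69,0],[0,0,-0.17]],
  [[-0.33,0.87,0],[0,0,-0.22]],
  [[-0.37,1.06,0],[0,0,-0.26]],
  [[-0.4,1.24,0],[0,0,-0.31]],
  [[-0.43,1.43,0],[0,0,-0.35]],
  [[-0.43,1.43,0],[0,0,-0.35]],
])

```text
time: 6.45
tool_pos: [529.6, -93.3, 190.7]
tcp_rot: [180.0, 0.0, -5.5]
ft_force: [-0.4, 0.2, -0.7]
finger_gap: -0.0
grip_force: 0.2
```

Run:
```python
from h import *
for c in("scene","top"):
    s=snapshot(c); cv2.imwrite(f"pics/{c}3.png",cv2.resize(s["img"][140:300,180:420,::-1],None,fx=3,fy=3,interpolation=2))
    for k in("post_axis","mid_arm","knob_top","pad_face","heel_top"):
        for r in finder.pinpoint(k,c)[:1]:
            print(k,round(r["confidence"],2),np.round(np.array(r["at"])*[640,400]),np.round(onz(s,r["at"],Z[k])[:2]))
s=sense();print(s["tool_pos"],s["tcp_rot"],s["ft_force"])
```

```text
post_axis 0.72 [321. 249.] [658. -79.]
mid_arm 0.96 [281. 219.] [543. -70.]
post_axis 0.84 [362. 165.] [654. -77.]
mid_arm 0.62 [359. 207.] [536. -70.]
knob_top 0.77 [358. 238.] [447. -62.]
pad_face 0.25 [362. 206.] [545. -78.]
heel_top 0.73 [351. 238.] [455. -50.]
[529.65215262 -93.32081918 190.80172054] [-1.79999219e+02 -1.76494869e-03 -5.56614800e+00] [-0.24755605 -1.15503886 -0.11243761]
```

View pics/scene3.png

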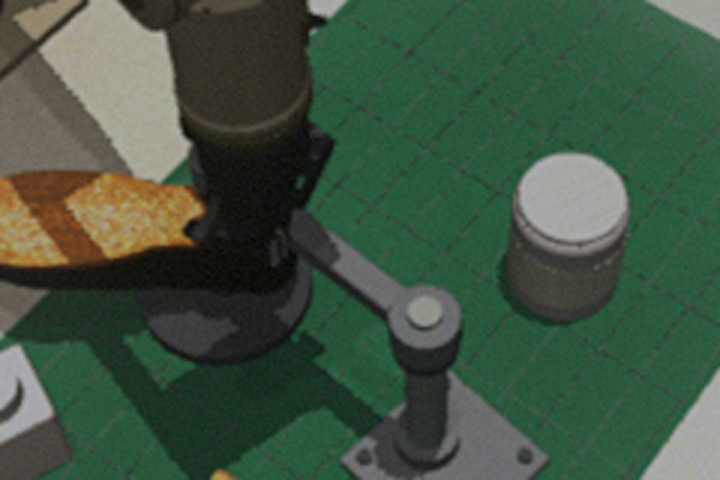

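View pics/top3.png

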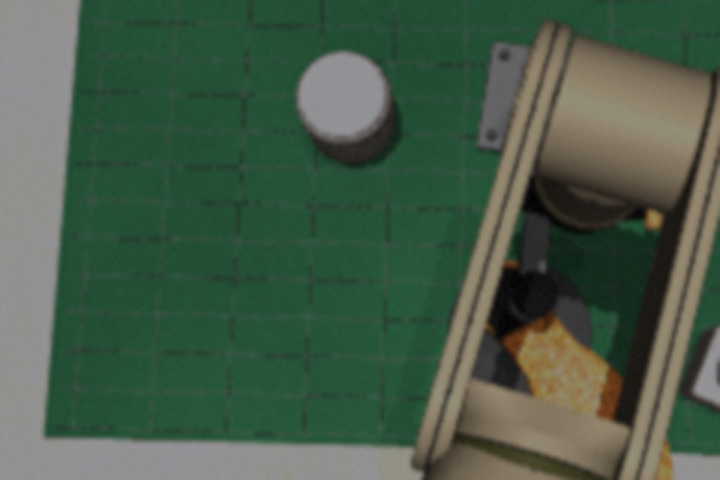

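The arm is at about 175.6°. The two cameras disagree on the heel's y (-34 against -48), so I check it against the initial pictures with candidates drawn on.

Run:
```python
from h import *
out=[]
for c,(u,v) in(("scene",(262,205)),("top",(350,240))):
    s=snapshot(c); im=cv2.imread(f"pics/{c}0.png")
    f=8; x0,y0=u-25,v-30
    im=cv2.resize(im[y0:y0+60,x0:x0+50],None,fx=f,fy=f,interpolation=2)
    im=cv2.convertScaleAbs(im,alpha=2,beta=20)
    P=np.array(s["pose"])
    for th,col in((168,(255,255,0)),(171,(0,255,255)),(174,(255,0,255))):
        a=np.radians(th); pts=[]
        for k in np.linspace(0,2*np.pi,60):
            w=np.array([656.5+209*np.cos(a)+1.*np.cos(k),-78+209*np.sin(a)+1*np.sin(k),143])
            q=P[:3,:3].T@(w-P[:3,3]); q=s["K"]@[q[0],-q[1],-q[2]]; q=q[:2]/q[2]
            pts.append(((q[0]-x0+.5)*f,(q[1]-y0+.5)*f))
        print(c,th,np.round(w[:2]),np.round(q)); cv2.circle(im,tuple(int(t) for t in pts[0]),4,col,-1)
    out.append(im)
cv2.imwrite("pics/ov.png",np.hstack([o for o in out])[:600,:800])
```

```text
scene 168 [453. -35.] [263. 202.]
scene 171 [451. -45.] [259. 204.]
scene 174 [450. -56.] [256. 207.]
top 168 [453. -35.] [345. 239.]
top 171 [451. -45.] [349. 240.]
top 174 [450. -56.] [353. 240.]
```

View pics/ov.png

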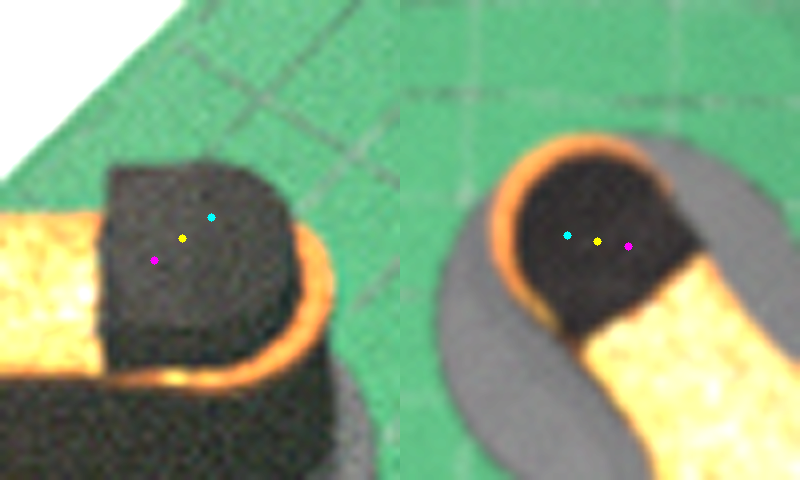

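Yellow (171°) sits at the heel's middle in both views: top about (598,231) against the mark at (597,241), scene about (199,245) against (182,238). I push the last 5° gently, then back off.

>>> send_rows([
  [[-0.01,0.1,0],[0,0,-0.02]],
  [[-0.02,0.2,0],[0,0,-0.04]],
  [[-0.03,0.3,0],[0,0,-0.07]],
  [[-0.03,0.34,0],[0,0,-0.08]],
  [[-0.03,0.34,0],[0,0,-0.08]],
  [[-0.03,0,0],[0,0,-0.08]],
  [[0.0,-0.7,0.3],[0,0,-0.08]],
  [[0.0,-1.2,1.5],[0,0,-0.08]],
  [[0.0,-1.5,3.5],[0,0,-0.08]],
  [[0.0,-3.5,4.5],[0,0,-0.08]],
])

```text
time: 8.4
tool_pos: [530.9, -194.7, 329.2]
tcp_rot: [180.0, -0.4, -10.0]
ft_force: [1.0, -0.4, 0.2]
finger_gap: -0.4
grip_force: 0.0
```

>>> send_rows([
  [[0,-2,0],[0,0,0]],
  [[0,-4,0],[0,0,0]],
  [[0,-4,0],[0,0,0]],
])

```text
time: 8.78
tool_pos: [527.9, -319.7, 323.2]
tcp_rot: [180.0, 0.1, -10.5]
ft_force: [-0.8, -0.0, -0.4]
finger_gap: -0.0
grip_force: 0.0
```

Run:
```python
from h import *
im=[]
for c,(u,v) in(("scene",(262,215)),("top",(350,220))):
    s=snapshot(c); i=s["img"][v-50:v+50,u-65:u+65,::-1]; im.append(cv2.convertScaleAbs(cv2.resize(i,None,fx=3,fy=3,interpolation=2),alpha=1.7,beta=15))
    for k in("post_axis","mid_arm","knob_top","pad_face","heel_top"):
        for r in finder.pinpoint(k,c)[:1]:
            print(k,round(r["confidence"],2),np.round(np.array(r["at"])*[640,400]),np.round(onz(s,r["at"],Z[k])[:2]))
cv2.imwrite("pics/both4.png",np.hstack(im))
s=sense();print(s["tool_pos"],s["tcp_rot"],s["ft_force"])
```

```text
post_axis 0.59 [322. 251.] [664. -81.]
mid_arm 0.7 [286. 215.] [546. -56.]
knob_top 0.67 [255. 171.] [448. -39.]
pad_face 0.66 [263. 203.] [468. -47.]
heel_top 0.78 [264. 203.] [458. -35.]
post_axis 0.62 [364. 168.] [648. -81.]
mid_arm 0.82 [357. 207.] [537. -62.]
knob_top 0.69 [363. 166.] [636. -72.]
heel_top 0.56 [350. 236.] [461. -46.]
[ 529.81703779 -313.67701929  323.94023317] [ 1.79993734e+02 -1.35374808e-02 -1.01027126e+01] [-0.04711952  0.17365924 -0.71095267]
```

View pics/both4.png

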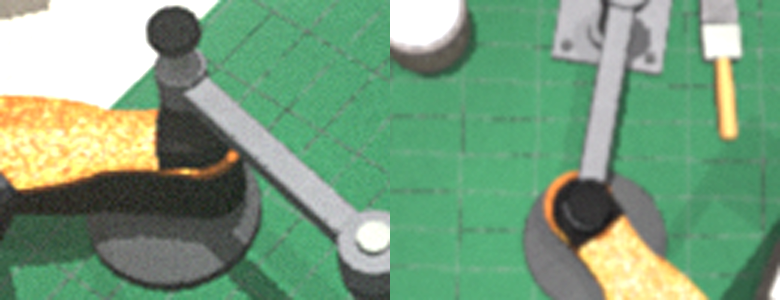

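Crop 4 shows the knob standing over the heel, with its top near pixel (254.5,174) in the scene view and (350.5,239) in the top view. The stopper, brush and shoe are undisturbed.

Run:
```python
from h import *
for c,p in(("scene",(254.5,173)),("top",(350.5,239))):
    s=snapshot(c); print(c,onz(s,(p[0]/640,p[1]/400),262)[:2])
print(sense()["tool_pos"])
```

```text
scene [451.71737852 -43.10031841]
top [443.34756566 -43.11980299]
[ 529.71500788 -313.90200036  323.81818484]
```

>>> send_rows([
  [[-0.6,1.5,0],[0,0,0]],
  [[-1.2,3.2,0],[0,0,0]],
  [[-1.8,5,0],[0,0,0]],
  [[-2.2,6.8,0],[0,0,0]],
  [[-2.5,8.2,0],[0,0,0]],
  [[-2.66,9.03,0],[0,0,0]],
  [[-2.66,9.03,-0.7],[0,0,0]],
  [[-2.66,9.03,-1.4],[0,0,0]],
  [[-2.66,9.03,-1.7],[0,0,0]],
  [[-2.66,9.03,-1.7],[0,0,0]],
])

```text
time: 10.72
tool_pos: [449.5, -43.3, 272.4]
tcp_rot: [-180.0, 0.1, -10.2]
ft_force: [0.1, -0.3, -0.7]
finger_gap: 0.1
grip_force: 0.0
```

>>> send_rows([
  [[0,0,-0.2],[0,0,0]],
  [[0,0,-0.4],[0,0,0]],
  [[0,0,-0.6],[0,0,0]],
  [[0,0,-0.8],[0,0,0]],
  [[0,0,-0.95],[0,0,0]],
  [[0,0,-0.95],[0,0,0]],
  [[0,0,-0.95],[0,0,0]],
])

```text
time: 11.6
tool_pos: [450.1, -43.4, 244.7]
tcp_rot: [180.0, -0.0, -10.2]
ft_force: [2.2, -1.4, 4.6]
finger_gap: -0.2
grip_force: 2.0
```

>>> send_rows([
  [[0,0,-0.12],[0,0,0]],
  [[0,0,-0.24],[0,0,0]],
  [[0,0,-0.34],[0,0,0]],
  [[0,0,-0.44],[0,0,0]],
  [[0,0,-0.44],[0,0,0]],
  [[0,0,-0.44],[0,0,0]],
  [[0,0,-0.44],[0,0,0]],
])

```text
time: 12.48
tool_pos: [450.2, -43.4, 232.7]
tcp_rot: [180.0, -0.1, -10.2]
ft_force: [-2.7, -0.6, 14.1]
finger_gap: -0.1
grip_force: 7.2
```

Run:
```python
from h import *
s=snapshot("scene"); cv2.imwrite("pics/s5.png",cv2.resize(s["img"][140:300,180:420,::-1],None,fx=3,fy=3,interpolation=2))
s=sense();print(s["tool_pos"],s["tcp_rot"],s["ft_force"],s["time"])
```

```text
[450.20846074 -43.43736604 232.67187313] [ 1.79987587e+02 -9.91340961e-02 -1.01529118e+01] [-3.3422917  -0.02154265 14.52927388] 12.525
```

View pics/s5.png

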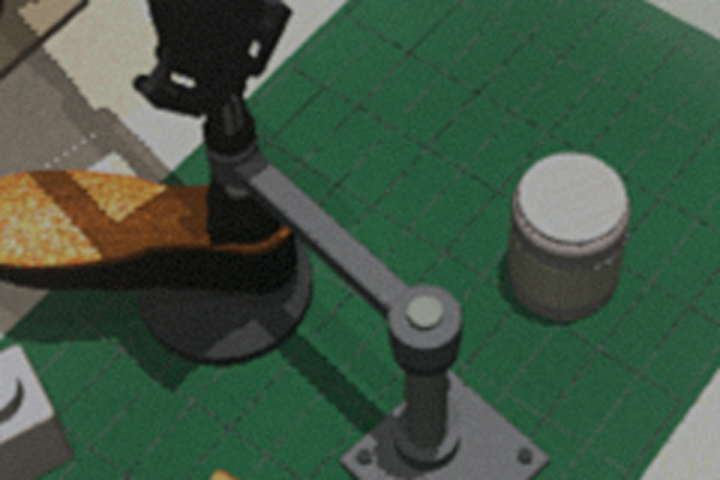

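The picture shows the fingertips on the knob at (230,140) with the pad down on the heel. The wrist reads 14.5 N at 29 mm of travel, so the pad bears with about 7 to 8 N.

```bash
python3 -c "
from h import *
print(order.hand_in())"
```

```text
the job is handed in; nothing more can be done
None
```

I handed the job in with the pad centred over the heel to within about 6 mm by the camera estimates. The fingertips are still holding the knob down, with 14.5 N measured at the wrist and an estimated 7 to 8 N on the heel; no verdict came back.

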